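# Reset the gas alarm unit with its key

### The job

The gas alarm unit has latched: reset it with its key. Take the key from the accessory tray, feel it into the lock on the unit's deck until it is fully home, turn it clockwise to its stop, turn it all the way back home and draw it straight out, then set it back upright, fully down in the tray hole it came from and let go. Go gently: never force the key in the lock or the tray, do not drop it, and leave the other things where they are.

Things in the scene. Friction and masses are not known exactly. Their poses are not given: they have to be found in the camera images.
- key_grip (a point): Centre of the key's bow, a flat black plastic head 32 wide along its x, 11 thick along its y, 34 high: grip it across the thickness. The key (45 g) stands upright, z up, in one of the tray's holes, at any yaw, its round collar (26 mm across, 3 thick) resting on the tray's top; the collar's underside is 26 mm below this point. Half a turn makes no difference to the key.
- key_tip (a point): Centre of the key's lower end, 46 mm below the bow's centre, on the key's axis. A round steel shank, 8 mm thick, runs 20 mm from the collar down to here; its lowest 10 mm carries the flat double bit, 16 mm wide along x and 4 thick along y (same axes as the bow).
- keyhole (a point): Nominal centre of the lock's steel face, 6 mm above the unit's deck; x along the keyway at home, z up. The lock is bolted loosely in an oversize cut-out: it sits up to 4 mm off this point along x and along y, and up to 0.06 rad askew, so feel for it; it stays put in use. Keyway: a slot 17.6 (x) by 5.6 mm (y) with a 9.6 mm square hole in its middle for the shank, no lead-in.
- key_switch (a joint): Angle of the switch under the lock's 8 mm thick face, turned by the key's bit: 0 at home, growing clockwise from above to 1.047 (60 degrees), hard stops at both. It stays where left; turning takes 0.05 N m, and more than about 0.15 N m against a stop overloads the lock. The bit has 0.1 rad of play either way, so the key must turn that much beyond the switch at either stop.
- unit: Gas alarm control unit, fixed: grey box 190 x 260 x 70 mm (x, y, z), aluminium deck with display, lamps and buttons up to 8 mm high. Origin under its centre; lock at x -50, y +30 mm, face 76 mm up, 42 mm across. Fully home, the key's collar rests on the lock's face with the tip 20 mm deep and the bit below the face: it can then turn, and is captive until back home.
- tray: Grey accessory tray, fixed: a block 85 x 215 x 40 mm (x, y, z), origin under its centre, with three round holes, 22 mm wide and 30 deep, in its top, 65 mm apart along its y at -65, 0 and +65. They hold the key, the nozzle and the filter, in any order.
- nozzle: Brass hose nozzle (26 mm flange, stands 24 mm above the tray's top; origin at the level of the tray's top), in one hole of the tray. Leave alone.
- filter: White filter cartridge, 29 mm across, stands 22 mm above the tray's top (origin at that level), in one hole of the tray. Leave alone.
- jar: White reagent jar with a red cap, 60 mm across, 85 high, origin under its centre. Leave alone.
- handheld: Handheld gas detector lying on the bench, 137 x 62 x 28 mm, origin under its centre. Leave alone.
Things that resemble listed ones, but are neither listed nor needed, are in the scene too. Of the things like the part that bears key_grip, leave any that is red; of the rest the smaller one is meant.

How it is judged:
On the way, in this order (a step that is already met when the one before it is completed fails the run):
1. the key is fully home in the lock, not yet turned (z of key_grip in the frame of keyhole below 0.029 m and horizontal distance between key_grip and keyhole below 0.008 m and value of joint key_switch below 0.1 rad), for 0.1 s.
2. the key has been turned clockwise to its stop (value of joint key_switch above 1 rad), for 0.1 s.
3. the key has been turned back home (value of joint key_switch below 0.08 rad and z of key_grip in the frame of keyhole below 0.032 m), for 0.1 s.
4. the key has been drawn out of the lock, the switch left at home (z of key_grip in the frame of keyhole above 0.048 m and value of joint key_switch below 0.08 rad), for 0.1 s.
At the end, for the whole second after the job is handed in: The key stands upright (within 0.1 rad) and at rest, fully down in the tray hole it came from (its bow's centre within 7 mm of where it began), let go, and the lock's switch is at home (below 0.08 rad) (distance of key_grip from where it was at the start of the episode below 0.007 m and angle between key_grip's own z axis and vertical below 0.1 rad and linear speed of key below 0.02 m/s and contact force between key and the fingers below 0.1 N and value of joint key_switch below 0.08 rad); the robot touches nothing.
It fails at once if the key forced in the lock or against the unit (more than 40 N between them) (contact force between key and unit above 40 N).
It fails at once if the key forced into the tray (more than 60 N) (contact force between key and tray above 60 N).
It fails at once if the key dropped (falling free of the fingers faster than 0.3 m/s) (contact force between key and the fingers below 0.1 N and linear speed of key above 0.3 m/s).
It fails at once if the nozzle, filter, jar or handheld detector moved by more than 10 mm (distance of any of nozzle, filter, jar, handheld from where it was at the start of the episode above 0.01 m).
It also fails if it takes over 72 s, if anything falls off the work surface, if the arm or the gripper's body presses on something with over 40 N, if the wrist force passes 120 N, or if a joint passes its speed limit or range.

### The arm

A 6-joint arm with a two-finger parallel gripper is mounted at the origin on the work surface. World frame = base frame: x ahead of the robot, y to its left, z up, the work surface at z = 0. Lengths are in m, angles in rad, forces in N, time in s.
With the tool pointing down it reaches from about 0.4 to 0.825 m from the base axis. Payload 7 kg.
Tool frame: the origin (TCP) lies on the mounting face of the last link; the fingertips stand 178 mm ahead of it and the grasp point (between the pads) lies arm.grip_depth ahead of it (arm.grip_depth is the distance from the TCP to the grasp point, in m); z points along the fingers, y is the direction in which the jaws open and shut (so a half turn about z gives the same grasp; the last joint's range is limited). The gripper opens to 88 mm and grips with 3 to 60 N. Pads are 19 mm wide; open, the fingers measure 130 mm over their backs; the gripper's body (78 mm by 193 mm) begins 47 mm behind the grasp point.
Start: joints at [1.503, 0.359, 0.012, 0, -1.224, -0.288], TCP at [0.235, 0.633, 0.405] pointing down, gripper open.
Joint ranges: [-3.07, 3.07], [-1.43, 2.12], [-1.02, 1.25], [-3.03, 1.67], [-3.05, -0], [-3.03, 3.03]. Speed limits (rad/s): [2.39, 2.39, 3.01, 3.14, 3.14, 3.14].

### API

Orientations are given as [roll, pitch, yaw] about the fixed x, y, z axes, in that order (R = Rz(yaw) Ry(pitch) Rx(roll)).
In Python, from station import arm gives the robot as it stands.
- The arm moves only by the tool carry_out, never from a script. Its argument "targets" is a list that holds one entry, the list of rows, each a list of 7 numbers: the turn, a rotation vector about the tool's x, y, z in units of 8 degrees (1.0 is 8 degrees), then the shift along the tool's x, y, z in units of 2.5 cm (1.0 is 2.5 cm), then the opening, from -1 (shut) to 1 (fully open). A call has 1 to 20 rows; each row shifts and turns the commanded pose from where the row before left it, along the tool's axes as they then stand; what a row does not reach is not made up. A row lasts 1/8 s, in which the tool goes at most 62.5 mm and 10.7 degrees, less where a joint would pass 70% of its speed; a pose out of reach is approached as far as the arm can. A call with a number of a shift or a turn outside -1 to 1 is refused whole. A call with a gripper value outside its range is refused whole. The fingers move at their own pace and stop on an object; "squeeze" is the grip in N (left out, the last holds). Time passes only in rows, so rows that do not move let the fingers close. It gives the time, the measured TCP pose, the force and the opening at its end, in the units of the state.
- arm.get_state(): the state, without advancing time (a new reading comes with each control period).
- arm.grab_frame(name): name is "scene" or "top" or "wrist"; returns (picture, depth): 384x512x3 uint8, red, green, blue; 384x512 float32, m along the optical axis (not along the pixel's ray), 0 where there is no reading.
- arm.camera_model(name): a dict with "camera_matrix" (3x3 intrinsics, pixels), "world_from_camera" (4x4, takes a point from camera to world coordinates). Camera axes: x right, y down, z forward; pixel columns grow to the right and rows downward; lengths in m; the calibration is good to about 2 mm. A picture is of the moment at which its call begins: read the wrist's pose just before it. camera_model takes no time and is no camera call; for the wrist camera it gives the pose at the moment of the call.
- arm.job_done(): hands the job in, once; it reports no verdict.
Trained networks look in the newest picture that a camera, given by its name, has taken for a name from the list of things; names that differ only in an ending like _2 or _b are one class to them, and where a whole thing is asked for, a point or a joint stands for the part that bears it (a point fixed in the world has none). Each returns a list of dicts, best first, with "conf" (0 to 1); they miss things now and then, are a little off and sometimes report something else, mostly with a low value. They report only what shows in the picture. A call takes as long as a camera call. They do not tell look-alikes from the thing itself.
- arm.spot_in(camera, query): "point" ([row, column] in pixels, amid what is visible of it).
- arm.landmark_of(camera, query): "point" ([row, column] in pixels: a listed point, or the origin of a listed thing).
The state is a dict: "t": time; "q": joint angles; "qd": joint speeds; "joint_efforts": joint torques, N m; "eef_pos": TCP position; "ee_rot": TCP orientation; "force": force on the tool from outside, world axes, zero at the start; "moment": the same for the moment, N m; "width": finger opening in m.
Only numpy, scipy, OpenCV 4.12 (cv2) and the standard library are available. Lean on these libraries where they do the work, as an engineer would, in place of code of your own. Each camera call takes 0.05 s, during which the arm holds its last target.

## Working session

There is one attempt and no reset: what is moved stays moved. The work goes in short steps, Python scripts to look and compute and a tool call to move; the robot and the scene stay as the last step left them, time stands still between calls to the robot, and variables do not carry over. Pictures are saved under pics/ and viewed, and the job is handed in when it is done.

Besides the shell and the picture viewer there is one more tool, called after "Request:" as name(argument=value, ...) on one line, values as JSON. carry_out: Moves the arm, as the interface text tells. Its arguments: {"type":"object","properties":{"targets":{"type":"array"},"squeeze":{"type":"number"}},"required":["targets"]}

```bash
ls; mkdir -p pics
cat > h.py <<'E'
from station import arm
import numpy as np, cv2
from scipy.spatial.transform import Rotation as R
def save(n,im): cv2.imwrite('pics/'+n+'.png',cv2.cvtColor(im,cv2.COLOR_RGB2BGR))
def pix2w(cm,r,c,d):
    K=cm["camera_matrix"];T=np.array(cm["world_from_camera"]);K=np.array(K)
    p=np.array([(c-K[0,2])/K[0,0]*d,(r-K[1,2])/K[1,1]*d,d,1]);return (T@p)[:3]
def ray_z(cm,r,c,z):
    a=pix2w(cm,r,c,0.);b=pix2w(cm,r,c,1.);return a+(b-a)*(z-a[2])/(b[2]-a[2])
def proj(cm,p):
    T=np.linalg.inv(np.array(cm["world_from_camera"]));q=T@np.append(p,1);K=np.array(cm["camera_matrix"]);u=K@q[:3];return u[1]/u[2],u[0]/u[2]
E
python3 - <<'E'
from h import *
s=arm.get_state();print(s, arm.grip_depth)
for n in("scene","top","wrist"):
    im,d=arm.grab_frame(n);save(n+'0',im);np.save('pics/'+n+'0d.npy',d)
    cm=arm.camera_model(n);print(n,np.round(cm["camera_matrix"],1).tolist(),np.round(cm["world_from_camera"],3).tolist())
    for q in("key_grip","keyhole","tray","unit","nozzle","filter"):
        print(q,[(np.round(x["point"],1).tolist(),round(x["conf"],2)) for x in arm.landmark_of(n,q)])
E
```

```text
pics
{'t': 0.0, 'q': array([ 1.50314495e+00,  3.59355868e-01,  1.10355611e-02, -3.53830889e-04,
       -1.22408570e+00, -2.88110363e-01]), 'qd': array([-8.61512612e-05, -1.82862384e-03, -6.45007950e-04, -8.28678681e-04,
        1.06296491e-03,  2.05860966e-03]), 'joint_efforts': array([ 9.63355269e-04, -5.82720709e+01,  2.93063951e+01,  6.99716136e+00,
        6.92514455e-03, -1.48803665e-04]), 'eef_pos': array([0.23503058, 0.63253896, 0.4037317 ]), 'ee_rot': array([ 3.13995480e+00, -1.38508336e-04, -3.55882129e-01]), 'force': array([ 0.59558604, -0.16391784,  0.59369147]), 'moment': array([-0.06045397, -0.03942639,  0.02421918]), 'width': 0.08757935382019516} 0.1593
scene [[403.3, 0.0, 254.0], [0.0, 403.3, 190.1], [0.0, 0.0, 1.0]] [[0.134, 0.71, -0.691, 1.08], [0.991, -0.105, 0.085, -0.025], [-0.012, -0.697, -0.717, 0.617], [0.0, 0.0, 0.0, 1.0]]
key_grip [([249.8, 326.9], 0.84), ([191.5, 324.2], 0.67), ([145.4, 337.2], 0.6)]
keyhole [([190.5, 157.2], 0.68)]
tray [([212.4, 319.0], 0.74)]
unit [([235.1, 142.4], 0.61), ([188.1, 160.1], 0.48), ([192.1, 324.0], 0.37)]
nozzle [([191.9, 287.0], 0.56)]
filter [([202.3, 323.3], 0.66), ([199.5, 356.0], 0.63), ([273.3, 391.6], 0.28)]
top [[373.1, 0.0, 260.3], [0.0, 373.1, 189.0], [0.0, 0.0, 1.0]] [[0.021, -0.994, 0.111, 0.511], [-0.998, -0.027, -0.049, 0.061], [0.051, -0.11, -0.993, 0.768], [0.0, 0.0, 0.0, 1.0]]
key_grip [([263.1, 144.7], 0.79), ([142.0, 197.7], 0.57), ([200.6, 181.4], 0.53)]
keyhole [([216.9, 348.4], 0.96)]
tray [([201.3, 186.0], 0.75)]
unit [([204.0, 356.8], 0.87)]
nozzle [([208.7, 217.1], 0.62), ([202.4, 354.6], 0.51)]
filter []
wrist [[309.1, 0.0, 252.5], [0.0, 309.1, 191.4], [0.0, 0.0, 1.0]] [[-0.347, -0.894, -0.283, 0.312], [-0.938, 0.331, 0.106, 0.604], [-0.001, 0.302, -0.953, 0.385], [0.0, 0.0, 0.0, 1.0]]
key_grip []
keyhole []
tray []
unit []
nozzle []
filter []
```

View pics/scene0.png

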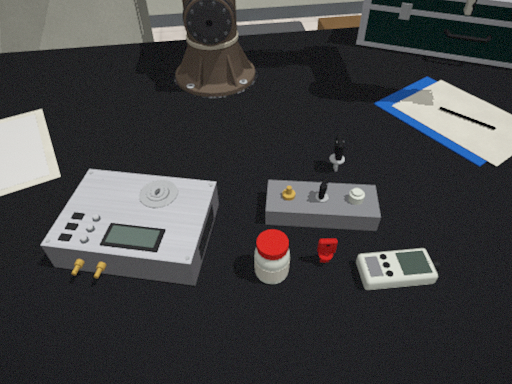

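View pics/top0.png

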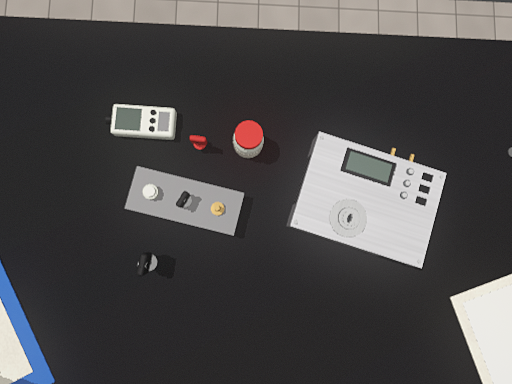

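Run:
```python
from h import *
import cv2
for n,(r,c),(r2,c2) in(("top",(200,185),(217,348)),("scene",(190,323),(192,158))):
    im=cv2.cvtColor(cv2.imread(f'pics/{n}0.png'),cv2.COLOR_BGR2RGB)
    a=cv2.resize(im[r-32:r+32,c-40:c+40],None,fx=5,fy=5,interpolation=cv2.INTER_CUBIC)
    b=cv2.resize(im[r2-32:r2+32,c2-40:c2+40],None,fx=5,fy=5,interpolation=cv2.INTER_CUBIC)
    save('crop_'+n,np.hstack([a,b]))
cm=arm.camera_model("top");d=np.load('pics/top0d.npy');
H,W=d.shape
K=np.array(cm["camera_matrix"]);T=np.array(cm["world_from_camera"])
rr,cc=np.mgrid[:H,:W];P=np.stack([(cc-K[0,2])/K[0,0]*d,(rr-K[1,2])/K[1,1]*d,d],-1)@T[:3,:3].T+T[:3,3]
np.save('pics/top0P.npy',P)
z=P[...,2]
print('bench z',np.median(z[300:350,180:300]))
def rect(m,nm):
    p=P[m][:,:2];r=cv2.minAreaRect((p*1000).astype(np.float32));print(nm,m.sum(),r,'zmed',np.median(z[m]))
m=np.zeros((H,W),bool);m[160:240,120:250]=1
rect(m&(abs(z-.04)<.006),'tray')
m=np.zeros((H,W),bool);m[120:280,280:460]=1
rect(m&(abs(z-.07)<.005),'unit')
for nm,(r,c) in dict(keyblack=(200,184),bench=(263,145),red=(141,198),lock=(217,348)).items():
    print(nm,P[r-2:r+3,c-2:c+3].reshape(-1,3).max(0),P[r,c], 'zmax',z[r-12:r+13,c-12:c+13].max())
```

```text
bench z 0.001226453310647302
tray 4423 ((565.77783203125, 171.01902770996094), (215.33517456054688, 85.16403198242188), 77.30033874511719) zmed 0.04145135659770349
unit 11766 ((575.55029296875, -182.17654418945312), (261.0833740234375, 190.8358154296875), 73.43987274169922) zmed 0.07149810042159371
keyblack [0.56765082 0.16961875 0.08639748] [0.56383168 0.16640515 0.08059368] zmax 0.767515388149463
bench [0.45297837 0.2338879  0.08281922] [0.44933978 0.23033701 0.08134105] zmax 0.084312357639163
red [0.68243221 0.15333924 0.06590485] [0.67889471 0.14747322 0.06328437] zmax 0.767515388149463
lock [ 0.54474414 -0.1339646   0.07948984] [ 0.54104265 -0.14597094  0.05103585] zmax 0.767515388149463
```

View pics/crop_top.png

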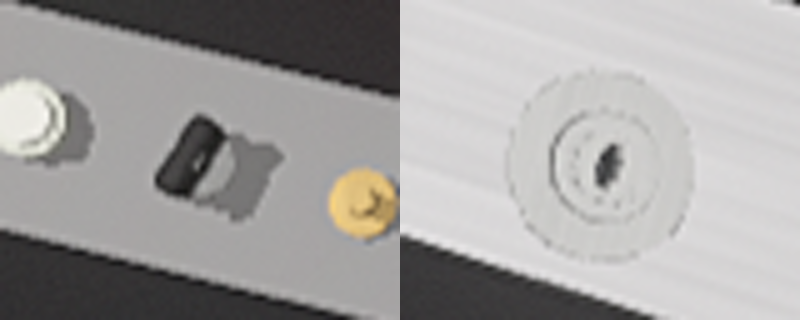

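View pics/crop_scene.png

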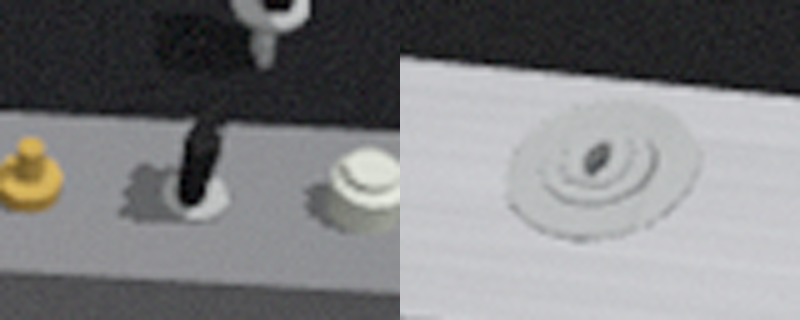

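Candidates: black key in the tray (scene px row 191, col 323), larger black key on the bench (150, 338), red key (248, 327). I choose the tray one: it isn't red, it is the smaller black one, and the crops show its collar on the tray top. The lock is at top px (217, 348). Next I'll go and look with the wrist camera.

```bash
cat >> h.py <<'E'
def go(p,yaw):
    s=arm.get_state();Rt=R.from_euler('xyz',[np.pi,0,yaw]);Rn=R.from_euler('xyz',s['ee_rot'])
    rv=(Rn.inv()*Rt).as_rotvec(degrees=True)/8
    print('turn units',np.round(rv,3),'then shift units (in target frame)',np.round(Rt.inv().apply(np.array(p)-s['eef_pos'])/.025,3))
E
python3 - <<'E'
from h import *
go([.566,.171,.345],-.59)
E
```

```text
turn units [-0.     0.     1.677] then shift units (in target frame) [21.272  7.982  2.387]
```

Request:
carry_out(targets=[[[0,0,0.84,0,0,0,-0.3],[0,0,0.84,0,0,0,-0.3],[0,0,0,1,0.4,0.1,-0.3],[0,0,0,1,0.4,0.1,-0.3],[0,0,0,1,0.4,0.1,-0.3],[0,0,0,1,0.4,0.1,-0.3],[0,0,0,1,0.4,0.1,-0.3],[0,0,0,1,0.4,0.1,-0.3],[0,0,0,1,0.4,0.1,-0.3],[0,0,0,1,0.4,0.1,-0.3],[0,0,0,1,0.4,0.1,-0.3],[0,0,0,1,0.4,0.1,-0.3],[0,0,0,1,0.4,0.1,-0.3],[0,0,0,1,0.4,0.1,-0.3],[0,0,0,1,0.4,0.1,-0.3],[0,0,0,1,0.4,0.1,-0.3],[0,0,0,1,0.4,0.1,-0.3],[0,0,0,1,0.4,0.1,-0.3],[0,0,0,1,0.3,0.1,-0.3],[0,0,0,1,0.3,0.1,-0.3]]], squeeze=15)

```text
t: 3.55
eef_pos: [0.5122, 0.2352, 0.3596]
ee_rot: [-3.141, -0.0, -0.59]
force: [1.0, 0.8, 0.8]
width: 0.031
```

Request:
carry_out(targets=[[[0,0,0,1,0.3,0.2,-0.3],[0,0,0,1,0.3,0.2,-0.3],[0,0,0,1,0.3,0.2,-0.3],[0,0,0,0.3,0.2,0.1,-0.3],[0,0,0,0,0,0,-0.3],[0,0,0,0,0,0,-0.3]]])

```text
t: 4.3
eef_pos: [0.5645, 0.1683, 0.3424]
ee_rot: [-3.141, -0.0, -0.59]
force: [0.3, 0.7, -0.5]
width: 0.0308
```

Run:
```python
from h import *
s=arm.get_state();print(s['t'],s['eef_pos'],s['ee_rot'],s['width'],s['force'])
cm=arm.camera_model("wrist");im,d=arm.grab_frame("wrist");save('w1',im);np.save('pics/w1d.npy',d);np.save('pics/w1T.npy',cm["world_from_camera"])
for q in("key_grip","key_tip"):
    print(q,[(np.round(x["point"],1).tolist(),round(x["conf"],2)) for x in arm.landmark_of("wrist",q)])
go([.566,.171,.345],-.59)
```

```text
4.3 [0.56449046 0.16830138 0.3424183 ] [-3.14121108e+00 -1.21768720e-04 -5.90012614e-01] 0.030818908842531204 [ 0.31694824  0.65223164 -0.46517529]
key_grip [([319.4, 262.0], 0.86), ([57.3, 191.9], 0.85), ([208.4, 189.5], 0.75), ([194.4, 250.6], 0.71)]
key_tip [([60.7, 197.8], 0.93), ([180.3, 248.7], 0.61)]
turn units [-0.004 -0.002  0.005] then shift units (in target frame) [-0.002 -0.112 -0.099]
```

View pics/w1.png

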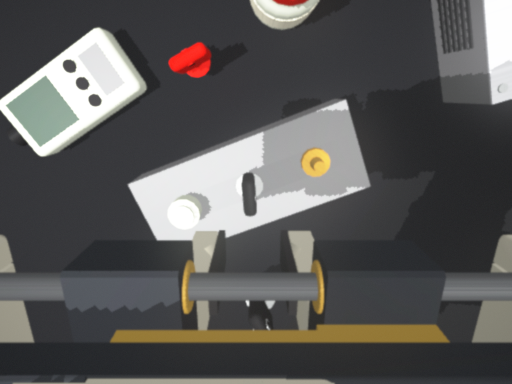

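```bash
cat >> h.py <<'E'
def cloud(cm,d):
    K=np.array(cm["camera_matrix"]);T=np.array(cm["world_from_camera"]);H,W=d.shape
    rr,cc=np.mgrid[:H,:W];return np.stack([(cc-K[0,2])/K[0,0]*d,(rr-K[1,2])/K[1,1]*d,d],-1)@T[:3,:3].T+T[:3,3]
E
python3 - <<'E'
from h import *
cm=arm.camera_model("wrist");cm=dict(cm);cm["world_from_camera"]=np.load('pics/w1T.npy')
d=np.load('pics/w1d.npy');P=cloud(cm,d);z=P[...,2]
m=np.zeros(z.shape,bool);m[160:225,225:275]=1
for lo,hi in((.078,.09),(.055,.09),(.041,.046)):
    k=m&(z>lo)&(z<hi);p=P[k];r=cv2.minAreaRect((p[:,:2]*1000).astype(np.float32));print(k.sum(),r,np.median(p,0),p.max(0))
k=np.zeros(z.shape,bool);k[95:240,125:375]=1;k&=abs(z-.041)<.006
print('tray',cv2.minAreaRect((P[k][:,:2]*1000).astype(np.float32)),np.median(z[k]))
im=cv2.imread('pics/w1.png');cv2.imwrite('pics/w1c.png',cv2.resize(im[130:250,170:340],None,fx=4.5,fy=4.5,interpolation=cv2.INTER_CUBIC))
E
```

```text
468 ((566.7457885742188, 171.1490020751953), (11.126224517822266, 30.776548385620117), 60.874229431152344) [0.56769274 0.17060865 0.08297667] [0.58113235 0.18236321 0.08518989]
563 ((566.9471435546875, 171.2096405029297), (11.460715293884277, 31.033573150634766), 60.48194885253906) [0.56978129 0.16936693 0.08268259] [0.58127602 0.18236321 0.08518989]
1016 ((559.5206298828125, 175.93968200683594), (48.335365295410156, 64.62703704833984), 56.582763671875) [0.5628844  0.17335378 0.0415138 ] [0.59788578 0.21256308 0.04528095]
tray ((566.1239013671875, 172.15882873535156), (216.00985717773438, 85.79472351074219), 77.39820861816406) 0.04071562946325197
```

View pics/w1c.png

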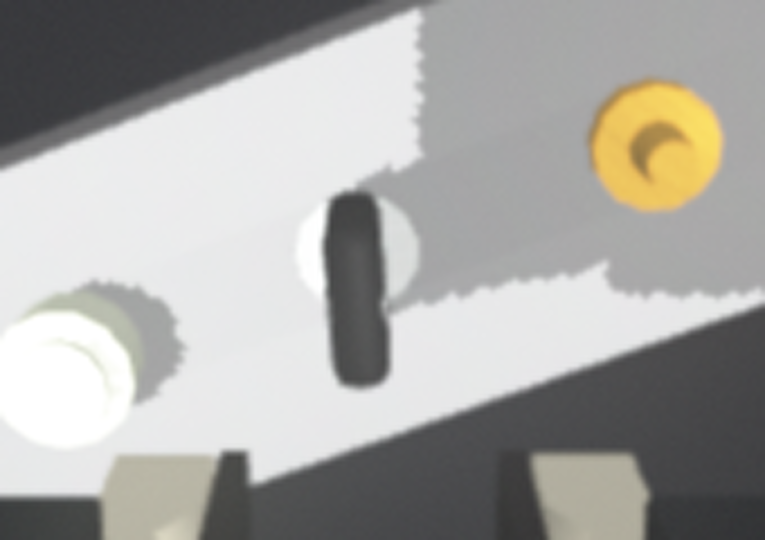

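Close crop: the black bow is centred at wrist px (194, 250) on a round collar in the tray's middle hole, between the brass nozzle (163, 316) and the white filter (212, 184). The measured bow top is 31 x 11 mm at z 0.083, which matches the key. Its axes are at yaw -0.51.

Run:
```python
from h import *
go([.5667,.1712,.230],-.511)
```

```text
turn units [-0.004 -0.002 -0.561] then shift units (in target frame) [ 0.027 -0.133  4.501]
```

Request:
carry_out(targets=[[[0,0,-0.56,0,0,0,-0.3],[0,0,0,0.03,-0.13,0.5,-0.3],[0,0,0,0,0,0.8,-0.3],[0,0,0,0,0,0.8,-0.3],[0,0,0,0,0,0.8,-0.3],[0,0,0,0,0,0.8,-0.3],[0,0,0,0,0,0.5,-0.3],[0,0,0,0,0,0.3,-0.3],[0,0,0,0,0,0,-0.3]]])

```text
t: 5.58
eef_pos: [0.567, 0.1705, 0.2293]
ee_rot: [3.141, 0.0, -0.512]
force: [0.5, 0.0, 0.0]
width: 0.0309
```

Run:
```python
from h import *
s=arm.get_state();print(s['t'],s['eef_pos'],s['ee_rot'],s['width'],s['force'],s['moment'])
im,d=arm.grab_frame("wrist");save('w2',im)
go([.5667,.1712,.230],-.511)
```

```text
5.575 [0.56698637 0.17054649 0.22925047] [ 3.14088263e+00  2.82394901e-04 -5.12418021e-01] 0.03086827805639413 [0.50580591 0.02263726 0.03085147] [ 0.04251274 -0.04265677  0.02370182]
turn units [-0.001 -0.001 -0.01 ] then shift units (in target frame) [-0.028 -0.01  -0.006]
```

View pics/w2.png

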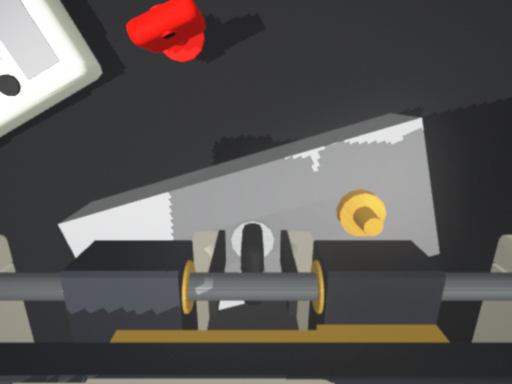

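The bow (px 252) is centred between the fingers and well aligned. Closing.

Request:
carry_out(targets=[[[0,0,0,0,0,0,-0.8],[0,0,0,0,0,0,-1],[0,0,0,0,0,0,-1],[0,0,0,0,0,0,-1],[0,0,0,0,0,0,-1]]], squeeze=20)

```text
t: 6.25
eef_pos: [0.5671, 0.1706, 0.2301]
ee_rot: [-3.141, -0.0, -0.512]
force: [-0.3, 0.4, 4.6]
width: 0.011
```

Run:
```python
from h import *
s=arm.get_state();print(s['t'],s['eef_pos'],s['ee_rot'],s['width'],s['force'],s['moment'])
im,d=arm.grab_frame("wrist");save('w3',im)
```

```text
6.25 [0.56714954 0.17059673 0.230138  ] [-3.14105962e+00 -4.02859311e-04 -5.12025736e-01] 0.010950840579163302 [-0.25866993  0.35907321  4.55652569] [ 0.01364317  0.4442958  -0.0261711 ]
```

View pics/w3.png

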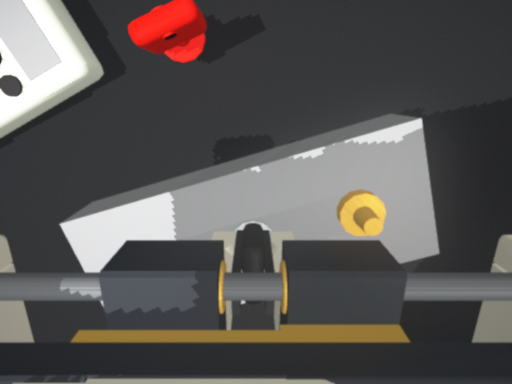

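Request:
carry_out(targets=[[[0,0,0,0,0,-0.2,-1],[0,0,0,0,0,-0.4,-1],[0,0,0,0,0,-0.6,-1],[0,0,0,0,0,-0.8,-1],[0,0,0,0,0,-1,-1],[0,0,0,0,0,-1,-1],[0,0,0,0,0,-0.8,-1],[0,0,0,0,0,-0.2,-1]]])

```text
t: 7.3
eef_pos: [0.5672, 0.1706, 0.357]
ee_rot: [-3.139, -0.002, -0.512]
force: [0.1, 0.7, -0.2]
width: 0.011
```

Run:
```python
from h import *
s=arm.get_state();print(s['t'],s['eef_pos'],s['ee_rot'],s['width'],s['force'],s['moment'])
im,d=arm.grab_frame("wrist");save('w4',im)
go([.536,-.139,.356],-.289)
```

```text
7.3 [0.56722417 0.17058798 0.35696667] [-3.13863301e+00 -1.64002980e-03 -5.12098237e-01] 0.011031947870453765 [ 0.09134537  0.73187299 -0.15648056] [ 0.05072937 -0.03544029 -0.00297759]
turn units [-0.016 -0.011 -1.598] then shift units (in target frame) [ 2.335 12.224  0.022]
```

View pics/w4.png

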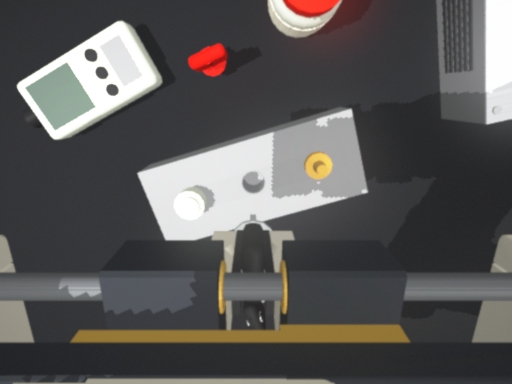

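The key is held and the empty middle hole shows at px (182, 254). Moving over the lock.

Request:
carry_out(targets=[[[0,0,-0.8,0,0,0,-1],[0,0,-0.8,0,0,0,-1],[0,0,0,0.2,0.6,0,-1],[0,0,0,0.2,1,0,-1],[0,0,0,0.2,1,0,-1],[0,0,0,0.2,1,0,-1],[0,0,0,0.2,1,0,-1],[0,0,0,0.2,1,0,-1],[0,0,0,0.2,1,0,-1],[0,0,0,0.2,1,0,-1],[0,0,0,0.2,1,0,-1],[0,0,0,0.2,1,0,-1],[0,0,0,0.2,1,0,-1],[0,0,0,0.1,1,0,-1],[0,0,0,0,0.6,0,-1],[0,0,0,0,0,0,-1],[0,0,0,0,0,0,-1]]])

```text
t: 9.48
eef_pos: [0.5351, -0.1383, 0.3547]
ee_rot: [-3.141, -0.0, -0.289]
force: [0.6, -0.4, -0.3]
width: 0.0111
```

Run:
```python
from h import *
s=arm.get_state();print(s['t'],s['eef_pos'],s['ee_rot'],s['width'],s['force'],s['moment'])
cm=arm.camera_model("wrist");im,d=arm.grab_frame("wrist");save('w5',im);np.save('pics/w5d.npy',d);np.save('pics/w5T.npy',cm["world_from_camera"])
for q in("keyhole","key_tip"):
    print(q,[(np.round(x["point"],1).tolist(),round(x["conf"],2)) for x in arm.landmark_of("wrist",q)])
print(proj(cm,[.536,-.139,.076]))
r,c=map(int,proj(cm,[.536,-.139,.076]))
save('w5c',cv2.resize(im[r-50:r+50,c-65:c+65],None,fx=6,fy=6,interpolation=cv2.INTER_CUBIC));print(r,c)
```

```text
9.475 [ 0.53512578 -0.13825274  0.35470713] [-3.14147839e+00 -1.28557422e-04 -2.89404810e-01] 0.011115714946584443 [ 0.62820071 -0.36347826 -0.27737164] [ 0.03345893 -0.00014153 -0.00576475]
keyhole []
key_tip [([226.7, 252.9], 0.82)]
(np.float64(190.7903507509178), np.float64(253.29309780850033))
190 253
```

View pics/w5.png

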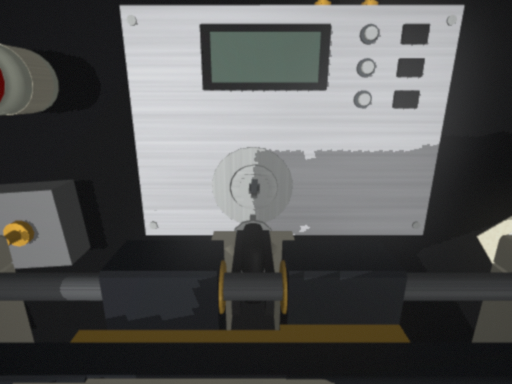

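View pics/w5c.png

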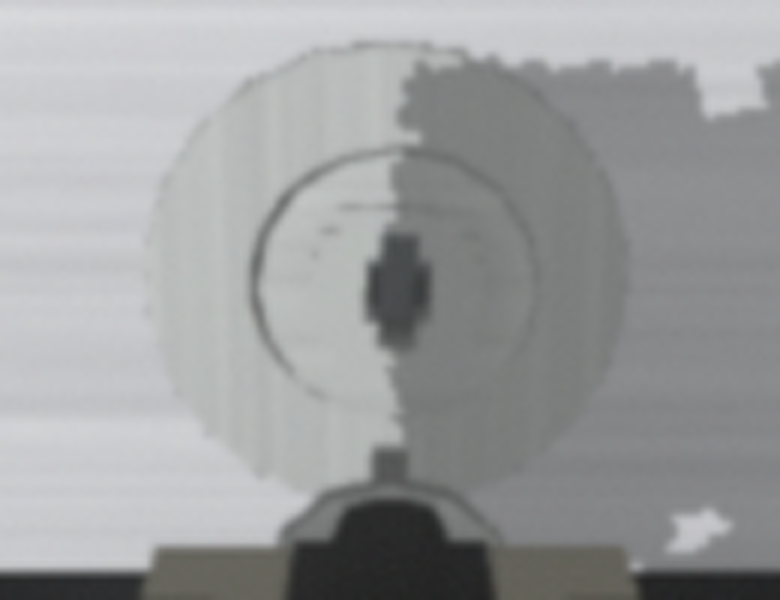

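Run:
```python
from h import *
cm=dict(arm.camera_model("wrist"));cm["world_from_camera"]=np.load('pics/w5T.npy')
im=cv2.imread('pics/w5.png');d=np.load('pics/w5d.npy');P=cloud(cm,d)
f=lambda u,v:(140+(v+.5)/6-.5,188+(u+.5)/6-.5)
c=f(398,291);L=ray_z(cm,*c,.076);print('slot',c,L)
a=ray_z(cm,*f(400,233),.076);b=ray_z(cm,*f(398,350),.076);print('ends',a,b,np.linalg.norm(a-b),np.arctan2(*(a-b)[1::-1]))
print('face z',np.median(P[185:195,236:244,2]))
Rt=R.from_euler('xyz',[np.pi,0,-.2894]);t=np.array([.5351,-.1383,.3547])
for zz in(.205,.208,.210,.212):
    for y in(-2,2):print(zz,y,[np.round(6*(q-o)+2.5,1) for q,o in zip(proj(cm,t+Rt.apply([.008,y/1e3,zz])),(140,188))])
print('lock in tool', Rt.inv().apply(L-t)*1000)
# upscaled finer crop
cv2.imwrite('pics/w5d.png',cv2.resize(im[172:232,224:284],None,fx=10,fy=10,interpolation=cv2.INTER_NEAREST))
for dz in(.178-.0,):pass
```

```text
slot (188.08333333333334, 253.91666666666669) [ 0.53823095 -0.14023049  0.076     ]
ends [ 0.54656538 -0.1429929   0.076     ] [ 0.52949717 -0.13765206  0.076     ] 0.017884297179956824 -0.30325935813082067
face z 0.07608771793018759
0.205 -2 [np.float64(450.9), np.float64(372.9)]
0.205 2 [np.float64(450.9), np.float64(410.1)]
0.208 -2 [np.float64(440.6), np.float64(373.2)]
0.208 2 [np.float64(440.7), np.float64(409.8)]
0.21 -2 [np.float64(433.9), np.float64(373.4)]
0.21 2 [np.float64(434.0), np.float64(409.7)]
0.212 -2 [np.float64(427.4), np.float64(373.5)]
0.212 2 [np.float64(427.4), np.float64(409.5)]
lock in tool [  3.55166447   0.95671166 278.7       ]
```

View pics/w5d.png

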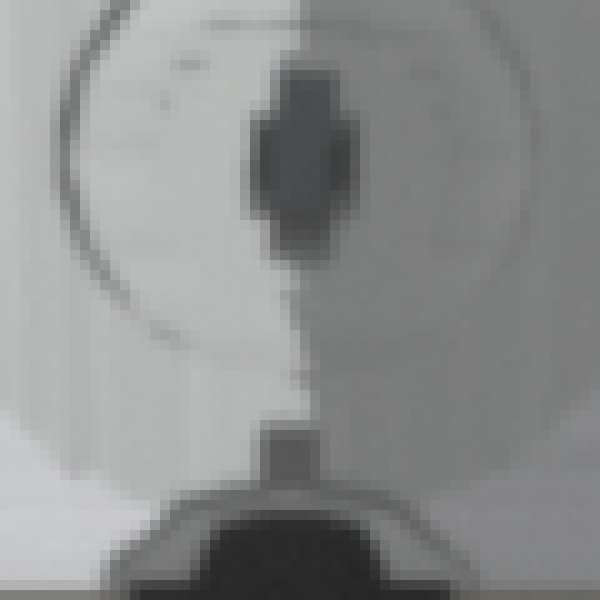

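The wrist picture shows the keyway at px (188, 254) with its measured length 17.9 mm at yaw about -0.30, and the bit's front edge at px (214, 252.5). The bit needs to go about +5 mm in tool x and +1 mm in tool y. I'll descend to about 6 mm above the face and look again.

Request:
carry_out(targets=[[[0,0,0.1,0.2,0.04,0,-1],[0,0,0,0,0,0.4,-1],[0,0,0,0,0,0.6,-1],[0,0,0,0,0,0.6,-1],[0,0,0,0,0,0.5,-1],[0,0,0,0,0,0.3,-1],[0,0,0,0,0,0.1,-1],[0,0,0,0,0,0,-1]]])

```text
t: 10.62
eef_pos: [0.5399, -0.1406, 0.2923]
ee_rot: [3.142, -0.0, -0.303]
force: [0.3, -0.0, 0.0]
width: 0.0111
```

Run:
```python
from h import *
s=arm.get_state();print(s['t'],s['eef_pos'],s['ee_rot'],s['width'],s['force'],s['moment'])
cm=arm.camera_model("wrist");im,d=arm.grab_frame("wrist");save('w6',im);np.save('pics/w6d.npy',d);np.save('pics/w6T.npy',cm["world_from_camera"])
print(proj(cm,[.538,-.140,.076]))
save('w6c',cv2.resize(im[190:260,205:305],None,fx=8,fy=8,interpolation=cv2.INTER_CUBIC))
for n in ("scene","top"):
    im,_=arm.grab_frame(n);save(n+'6',im)
    c=arm.camera_model(n);r,q=map(int,proj(c,[.538,-.140,.09]));save(n+'6c',cv2.resize(im[r-30:r+30,q-40:q+40],None,fx=8,fy=8,interpolation=cv2.INTER_CUBIC))
```

```text
10.625 [ 0.53992213 -0.14062401  0.29227624] [ 3.14159076e+00 -2.30937833e-04 -3.02666757e-01] 0.011093310589451804 [ 0.30914726 -0.00640115  0.0065421 ] [ 0.00754331 -0.00282681  0.00789101]
(np.float64(222.15767486406776), np.float64(252.6524404716033))
```

View pics/w6c.png

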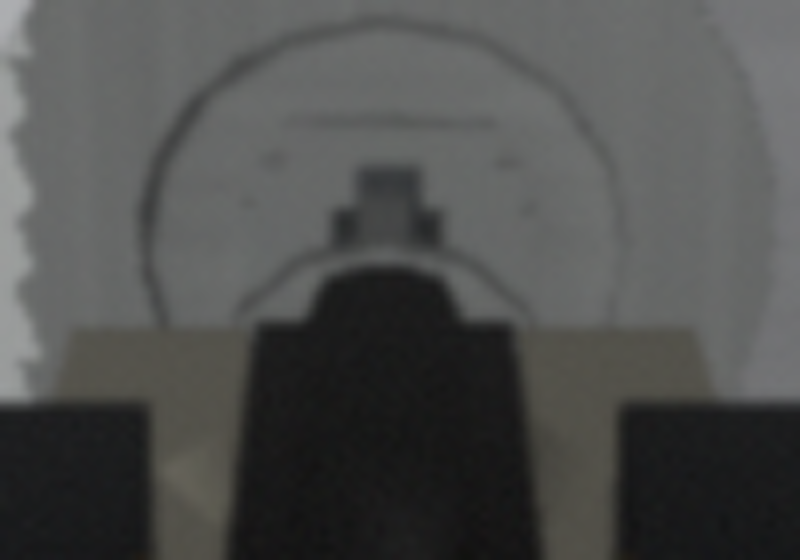

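View pics/scene6c.png

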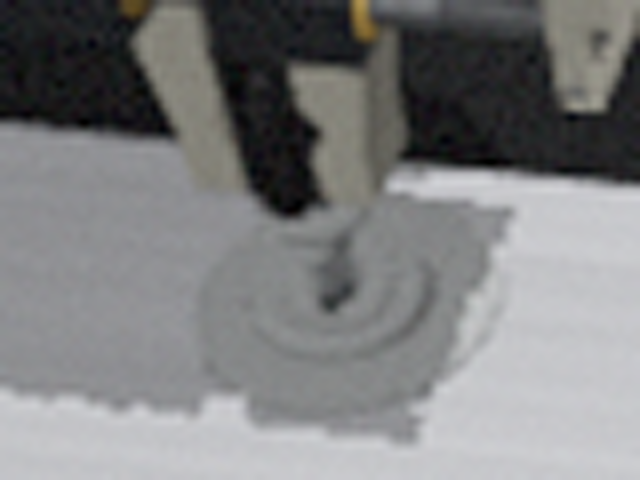

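Run:
```python
from h import *
im=cv2.imread('pics/w6.png');g=cv2.cvtColor(im,cv2.COLOR_BGR2GRAY)
print(g[206:224,244:264])
cm=dict(arm.camera_model("wrist"));cm["world_from_camera"]=np.load('pics/w6T.npy')
Rt=R.from_euler('xyz',[np.pi,0,-.3027]);t=np.array([.53992,-.14062,.29228])
for n,p in dict(bitL=[.008,-.002,.2101],bitR=[.008,.002,.2101],slotL=[.0088,-.0028,.2163],slotR=[.0088,.0028,.2163],sq=[.0048,-.0048,.2163],sqR=[.0048,.0048,.2163]).items(): print(n,np.round(proj(cm,t+Rt.apply(p)),1))
```

```text
[[101 101 101 101 101 101 101 100 100 101 100 100 100 100 101 101 100 101
  101 100]
 [103 103 103 103 103 104 103 103 104 104 104 104 103 103 104 105 105 104
  104 104]
 [104 103 104 105 104 103 104 104 104 104 104 104 104 104 104 103 104 104
  105 106]
 [103 103 104 103 104 103 101 101 101 101 102 100 101 101 104 105 105 103
  105 104]
 [104 104 103 104 103  97  90  87  87  86  87  88  87  93 101 104 104 103
  103 103]
 [103 103 103 103 100  87  71  68  67  66  66  66  68  80  98 103 103 103
  103 105]
 [103 104 102 104  99  82  66  58  58  59  59  58  60  76  96 102 104 103
  103 103]
 [104 103 103 103  99  82  65  60  59  61  60  58  59  76  95 103 104 103
  104 103]
 [103 103 102 102  98  82  69  64  64  64  63  62  61  73  96 102 102 103
  103 103]
 [103 102  99  93  89  77  70  69  69  68  68  67  59  68  88  94  97 101
  103 104]
 [103  98  84  66  61  61  67  70  70  69  70  67  58  57  64  70  84  98
  103 104]
 [102  98  76  52  47  56  67  70  71  70  71  68  56  48  48  56  80  97
  103 102]
 [101  97  74  51  47  54  67  70  70  70  70  66  55  45  42  53  80  97
  102 102]
 [103  95  74  53  50  58  67  70  70  71  70  66  56  49  45  54  77  97
  102 102]
 [ 97  91  71  59  59  66  70  76  76  79  76  71  64  60  55  58  77  93
   98 102]
 [ 83  78  75  72  74  78  83  89  91  92  88  83  78  75  74  73  76  80
   87  95]
 [ 81  84  87  88  87  87  87  87  89  89  87  87  86  89  91  86  83  83
   82  85]
 [ 96  93  90  83  71  64  57  53  54  54  52  55  62  75  86  88  93  96
   94  88]]
bitL [211.9 249.7]
bitR [211.9 255.7]
slotL [207.4 248.6]
slotR [207.4 256.8]
sq [212.9 245.7]
sqR [212.9 259.7]
```

The bit and slot agree laterally to about 0.3 mm, and the slot is about 0.4 mm toward -x of the bit. I'll make a small correction and then feel downward.

Request:
carry_out(targets=[[[0,0,0,-0.016,0.012,0.06,-1],[0,0,0,0,0,0.08,-1],[0,0,0,0,0,0.06,-1],[0,0,0,0,0,0.04,-1],[0,0,0,0,0,0.03,-1],[0,0,0,0,0,0,-1]]], squeeze=12)

```text
t: 11.52
eef_pos: [0.5393, -0.1408, 0.2853]
ee_rot: [3.142, 0.0, -0.303]
force: [-0.0, 1.1, -0.9]
width: 0.011
```

Request:
carry_out(targets=[[[0,0,0,0,0,0.03,-1],[0,0,0,0,0,0.03,-1],[0,0,0,0,0,0,-1]]])

```text
t: 11.9
eef_pos: [0.5393, -0.1408, 0.2839]
ee_rot: [3.142, 0.0, -0.303]
force: [-0.6, -0.4, -0.9]
width: 0.0105
```

Request:
carry_out(targets=[[[0,0,0,0,0,0.04,-1],[0,0,0,0,0,0.04,-1],[0,0,0,0,0,0.04,-1],[0,0,0,0,0,0,-1]]])

```text
t: 12.4
eef_pos: [0.5393, -0.1408, 0.2808]
ee_rot: [3.142, 0.0, -0.303]
force: [-0.9, -0.1, 0.3]
width: 0.0105
```

Request:
carry_out(targets=[[[0,0,0,0,0,0.08,-1],[0,0,0,0,0,0.08,-1],[0,0,0,0,0,0.08,-1],[0,0,0,0,0,0,-1]]])

```text
t: 12.9
eef_pos: [0.5393, -0.1408, 0.2747]
ee_rot: [3.141, 0.0, -0.303]
force: [0.6, -0.0, -1.3]
width: 0.011
```

Run:
```python
from h import *
s=arm.get_state();print(s['t'],s['eef_pos'],s['ee_rot'],s['width'],s['force'],s['moment'])
im,d=arm.grab_frame("scene");save('s7',im)
c=arm.camera_model("scene");r,q=map(int,proj(c,[.538,-.140,.09]));save('s7c',cv2.resize(im[r-30:r+30,q-40:q+40],None,fx=8,fy=8,interpolation=cv2.INTER_CUBIC))
```

```text
12.9 [ 0.53925797 -0.14078227  0.27466532] [ 3.14146169e+00  4.11407154e-04 -3.02767136e-01] 0.010972210332556288 [ 0.56098475 -0.01983942 -1.28733508] [-0.02997793 -0.01159102 -0.02713032]
```

View pics/s7c.png

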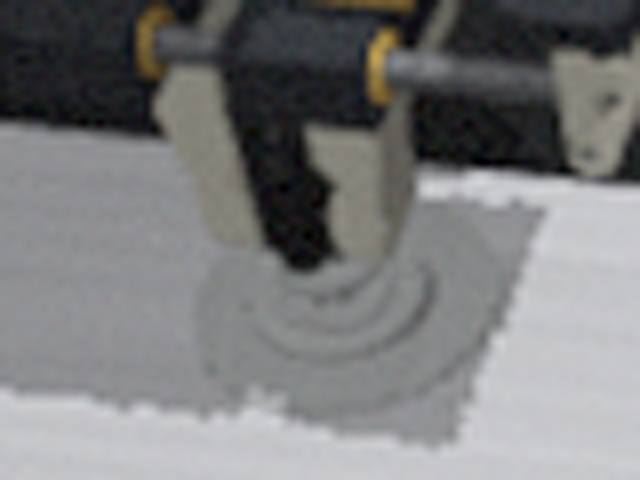

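Request:
carry_out(targets=[[[0,0,0,0,0,0.08,-1],[0,0,0,0,0,0.08,-1],[0,0,0,0,0,0.08,-1],[0,0,0,0,0,0.04,-1],[0,0,0,0,0,0,-1]]])

```text
t: 13.58
eef_pos: [0.5393, -0.1408, 0.2678]
ee_rot: [3.142, 0.0, -0.303]
force: [-0.2, -0.3, -0.5]
width: 0.0107
```

Request:
carry_out(targets=[[[0,0,0,0,0,0.03,-1],[0,0,0,0,0,0.03,-1],[0,0,0,0,0,0,-1]]])

```text
t: 13.95
eef_pos: [0.5393, -0.1408, 0.2664]
ee_rot: [3.142, 0.0, -0.303]
force: [-0.3, 0.5, 0.1]
width: 0.0112
```

Request:
carry_out(targets=[[[0,0,0,0,0,0.02,-1],[0,0,0,0,0,0.02,-1],[0,0,0,0,0,0,-1]]])

```text
t: 14.32
eef_pos: [0.5393, -0.1408, 0.266]
ee_rot: [3.142, -0.0, -0.303]
force: [-2.9, 1.0, 6.0]
width: 0.0111
```

The collar contacts at TCP z 0.266, exactly the predicted home height, with 6 N. Now I'll turn clockwise gently.

Request:
carry_out(targets=[[[0,0,0,0,0,0,-1],[0,0,0.5,0,0.003,0,-1],[0,0,0.5,0,0.003,0,-1],[0,0,0.5,0,0.003,0,-1],[0,0,0,0,0,0,-1]]], squeeze=20)

```text
t: 14.95
eef_pos: [0.5395, -0.1411, 0.266]
ee_rot: [-3.141, -0.001, -0.511]
force: [-0.6, -0.6, 4.3]
width: 0.011
```

```bash
cat > st.py <<'E'
from h import *
s=arm.get_state();print(s['t'],s['eef_pos'].round(5),s['ee_rot'].round(4),s['width'].round(5),'F',s['force'].round(2),'M',s['moment'].round(3))
Rn=R.from_euler('xyz',s['ee_rot']);print('tool F',Rn.inv().apply(s['force']).round(2),'tool M',Rn.inv().apply(s['moment']).round(3))
E
python3 st.py
```

```text
Traceback (most recent call last):
  File "st.py", line 2, in <module>
    s=arm.get_state();print(s['t'],s['eef_pos'].round(5),s['ee_rot'].round(4),s['width'].round(5),'F',s['force'].round(2),'M',s['moment'].round(3))
                                                                              ^^^^^^^^^^^^^^^^
AttributeError: 'float' object has no attribute 'round'
```

```bash
sed -i "s/s\['width'\].round(5)/round(float(s['width']),5)/" st.py; python3 st.py
```

```text
14.95 [ 0.53955 -0.1411   0.266  ] [-3.1414e+00 -1.1000e-03 -5.1140e-01] 0.01104 F [-0.64 -0.61  4.31] M [-0.272  0.267  0.006]
tool F [-0.26  0.85 -4.31] tool M [-0.368 -0.1   -0.006]
```

Request:
carry_out(targets=[[[0,0,0.6,0,0.004,0,-1],[0,0,0.6,0,0.004,0,-1],[0,0,0.6,0,0.004,0,-1],[0,0,0,0,0,0,-1]]])

```text
t: 15.45
eef_pos: [0.5393, -0.1415, 0.266]
ee_rot: [-3.141, -0.001, -0.763]
force: [-0.5, -1.0, 5.4]
width: 0.0109
```

```bash
python3 st.py
```

```text
15.45 [ 0.5393  -0.14147  0.26599] [-3.1414e+00 -9.0000e-04 -7.6260e-01] 0.01095 F [-0.54 -1.02  5.35] M [-0.434  0.407  0.011]
tool F [ 0.32  1.11 -5.35] tool M [-0.595  0.005 -0.011]
```

Request:
carry_out(targets=[[[0,0,0.6,0,0.006,-0.004,-1],[0,0,0.6,0,0.006,0,-1],[0,0,0.6,0,0.006,0,-1],[0,0,0,0,0,0,-1]]])

```text
t: 15.95
eef_pos: [0.5389, -0.1418, 0.266]
ee_rot: [-3.141, -0.001, -1.013]
force: [-0.3, -1.6, 5.2]
width: 0.0111
```

```bash
python3 st.py
```

```text
15.95 [ 0.53892 -0.14175  0.26602] [-3.1412e+00 -8.0000e-04 -1.0131e+00] 0.01114 F [-0.26 -1.61  5.24] M [-0.573  0.361 -0.03 ]
tool F [ 1.23  1.07 -5.24] tool M [-0.61   0.295  0.029]
```

Request:
carry_out(targets=[[[0,0,0.7,0,0.006,-0.004,-1],[0,0,0.7,0,0.006,0,-1],[0,0,0.6,0,0.005,0,-1],[0,0,0,0,0,0,-1]]])

```text
t: 16.45
eef_pos: [0.5384, -0.142, 0.266]
ee_rot: [-3.141, -0.0, -1.292]
force: [-0.6, -2.5, 5.2]
width: 0.0107
```

```bash
python3 st.py
```

```text
16.45 [ 0.53842 -0.14197  0.26596] [-3.1414e+00 -5.0000e-04 -1.2919e+00] 0.01073 F [-0.64 -2.45  5.19] M [-0.72   0.397  0.02 ]
tool F [ 2.18  1.29 -5.19] tool M [-0.58   0.583 -0.021]
```

Request:
carry_out(targets=[[[0,0,0.3,0.012,0.003,0,-1],[0,0,0.3,0.004,0.003,0,-1],[0,0,0,0,0,0,-1]]])

```text
t: 16.82
eef_pos: [0.5383, -0.1422, 0.266]
ee_rot: [-3.141, -0.0, -1.375]
force: [-2.7, 0.8, 5.6]
width: 0.0109
```

```bash
python3 st.py
```

```text
16.825 [ 0.53835 -0.14218  0.26598] [-3.1414e+00 -2.0000e-04 -1.3750e+00] 0.0109 F [-2.71  0.82  5.59] M [-0.103  0.507  0.018]
tool F [-1.33  2.49 -5.6 ] tool M [-0.517  0.002 -0.018]
```

Request:
carry_out(targets=[[[0,0,0.2,0,0.006,0,-1],[0,0,0,0,0,0,-1]]])

```text
t: 17.08
eef_pos: [0.5382, -0.1422, 0.266]
ee_rot: [-3.141, -0.0, -1.403]
force: [-0.3, -0.6, 6.1]
width: 0.0108
```

```bash
python3 st.py
```

```text
17.075 [ 0.53823 -0.14221  0.26598] [-3.1412e+00 -2.0000e-04 -1.4027e+00] 0.01078 F [-0.29 -0.62  6.1 ] M [-0.013  0.51   0.072]
tool F [ 0.56  0.39 -6.1 ] tool M [-0.505 -0.072 -0.072]
```

Request:
carry_out(targets=[[[0,0,0.2,0,0.002,0,-1],[0,0,0,0,0,0,-1]]])

```text
t: 17.32
eef_pos: [0.5382, -0.1422, 0.266]
ee_rot: [-3.141, -0.0, -1.431]
force: [-1.1, -0.2, 5.6]
width: 0.0109
```

```bash
python3 st.py
```

```text
17.325 [ 0.53819 -0.14222  0.26597] [-3.1412e+00 -2.0000e-04 -1.4306e+00] 0.01089 F [-1.11 -0.15  5.6 ] M [-0.027  0.482  0.047]
tool F [-0.    1.12 -5.6 ] tool M [-0.481 -0.041 -0.047]
```

Request:
carry_out(targets=[[[0,0,0.15,0,0.002,0,-1],[0,0,0,0,0,0,-1]]])

```text
t: 17.58
eef_pos: [0.5382, -0.1422, 0.266]
ee_rot: [-3.141, -0.0, -1.451]
force: [-0.8, -0.2, 5.8]
width: 0.0106
```

```bash
python3 st.py
```

```text
17.575 [ 0.53817 -0.14221  0.266  ] [-3.1412e+00 -2.0000e-04 -1.4514e+00] 0.01063 F [-0.77 -0.2   5.77] M [-0.06   0.499  0.068]
tool F [ 0.11  0.78 -5.77] tool M [-0.503 -0.    -0.068]
```

Request:
carry_out(targets=[[[0,0,0,0,0,0,-1]]])

```text
t: 17.7
eef_pos: [0.5381, -0.1422, 0.266]
ee_rot: [-3.141, -0.0, -1.451]
force: [-1.3, -1.1, 6.0]
width: 0.011
```

```bash
python3 st.py
```

```text
17.7 [ 0.53815 -0.14222  0.26596] [-3.1412e+00 -2.0000e-04 -1.4512e+00] 0.01099 F [-1.27 -1.14  6.04] M [-0.037  0.491  0.08 ]
tool F [ 0.98  1.39 -6.04] tool M [-0.491 -0.022 -0.08 ]
```

Request:
carry_out(targets=[[[0,0,0.1,0,0.001,0,-1],[0,0,0,0,0,0,-1]]])

```text
t: 17.95
eef_pos: [0.5381, -0.1422, 0.266]
ee_rot: [-3.141, -0.0, -1.465]
force: [-0.9, -0.6, 5.0]
width: 0.0106
```

```bash
python3 st.py
```

```text
17.95 [ 0.53814 -0.14221  0.26599] [-3.1412e+00 -2.0000e-04 -1.4653e+00] 0.01061 F [-0.87 -0.56  5.02] M [-0.098  0.491  0.05 ]
tool F [ 0.46  0.92 -5.02] tool M [-0.499  0.046 -0.05 ]
```

Request:
carry_out(targets=[[[0,0,0.1,0,0.001,0,-1],[0,0,0,0,0,0,-1]]])

```text
t: 18.2
eef_pos: [0.5381, -0.1422, 0.266]
ee_rot: [-3.141, -0.0, -1.479]
force: [-1.4, -0.0, 6.0]
width: 0.0107
```

```bash
python3 st.py
```

```text
18.2 [ 0.53811 -0.14223  0.266  ] [-3.1412e+00 -2.0000e-04 -1.4793e+00] 0.01072 F [-1.38 -0.04  6.01] M [-0.049  0.456  0.109]
tool F [-0.09  1.38 -6.01] tool M [-0.459  0.007 -0.109]
```

Request:
carry_out(targets=[[[0,0,0,0,0,0,-1]]])

```text
t: 18.32
eef_pos: [0.5381, -0.1422, 0.266]
ee_rot: [-3.141, -0.0, -1.479]
force: [-1.3, -0.1, 5.3]
width: 0.0111
```

```bash
python3 st.py
python3 - <<'E'
from h import *
for n in("wrist","top"):
    im,d=arm.grab_frame(n);save(n+'8',im)
    if n=="wrist": save('w8c',cv2.resize(im[190:290,190:320],None,fx=6,fy=6,interpolation=cv2.INTER_CUBIC))
E
python3 st.py
```

```text
18.325 [ 0.53808 -0.14223  0.26599] [-3.1412e+00 -2.0000e-04 -1.4791e+00] 0.01107 F [-1.25 -0.07  5.31] M [-0.003  0.521  0.025]
tool F [-0.05  1.25 -5.31] tool M [-0.519 -0.045 -0.025]
18.425 [ 0.53811 -0.14221  0.266  ] [-3.1412e+00 -2.0000e-04 -1.4790e+00] 0.01091 F [-0.2  -0.68  6.01] M [-0.075  0.525  0.028]
tool F [ 0.66  0.26 -6.01] tool M [-0.529  0.026 -0.028]
```

View pics/w8c.png

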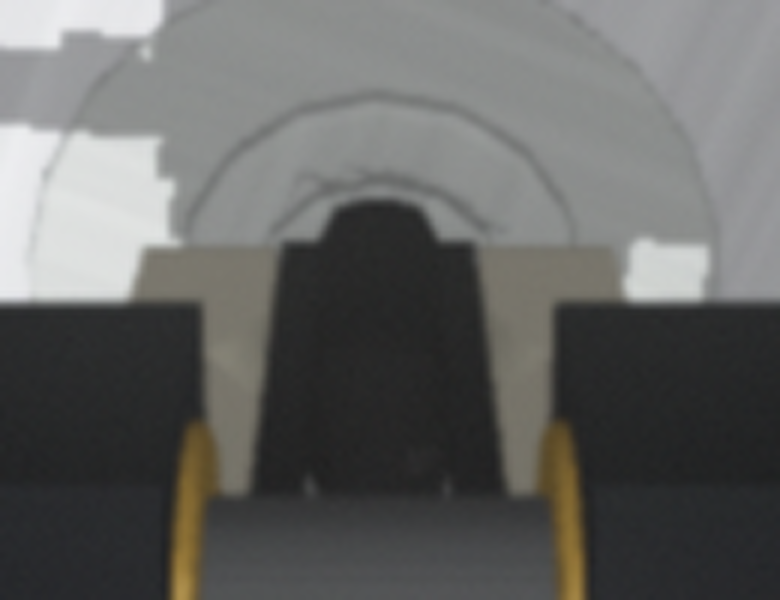

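Request:
carry_out(targets=[[[0,0,0.1,0,0.001,0,-1]]])

```text
t: 18.55
eef_pos: [0.5381, -0.1422, 0.266]
ee_rot: [-3.141, -0.0, -1.493]
force: [-1.4, -1.2, 5.9]
width: 0.0111
```

```bash
python3 st.py
```

```text
18.55 [ 0.53808 -0.14222  0.26597] [-3.1412e+00 -2.0000e-04 -1.4932e+00] 0.01109 F [-1.41 -1.23  5.87] M [-0.088  0.471  0.106]
tool F [ 1.12  1.5  -5.87] tool M [-0.476  0.052 -0.106]
```

Request:
carry_out(targets=[[[0,0,0,0,0,0,-1]]])

```text
t: 18.68
eef_pos: [0.5381, -0.1422, 0.266]
ee_rot: [-3.141, -0.0, -1.493]
force: [-1.8, -0.8, 6.2]
width: 0.0107
```

```bash
python3 st.py
```

```text
18.675 [ 0.53806 -0.14223  0.26598] [-3.1412e+00 -2.0000e-04 -1.4932e+00] 0.01066 F [-1.81 -0.76  6.16] M [-0.051  0.499  0.038]
tool F [ 0.61  1.86 -6.16] tool M [-0.502  0.012 -0.038]
```

By geometry the switch is at or past 1.04 rad, even for the worst possible skew. Turning back home.

Request:
carry_out(targets=[[[0,0,-0.3,0,-0.002,0,-1],[0,0,-0.6,0,-0.006,0,-1],[0,0,-0.6,0,-0.006,0,-1],[0,0,-0.6,-0.01,-0.006,0,-1],[0,0,-0.6,0,-0.006,0,-1],[0,0,0,0,0,0,-1]]])

```text
t: 19.42
eef_pos: [0.5387, -0.142, 0.266]
ee_rot: [-3.141, -0.001, -1.115]
force: [-0.8, -2.8, 5.5]
width: 0.0108
```

```bash
python3 st.py
```

```text
19.425 [ 0.53868 -0.14199  0.26599] [-3.1413e+00 -5.0000e-04 -1.1149e+00] 0.01081 F [-0.84 -2.83  5.47] M [-0.575  0.333  0.018]
tool F [ 2.17  2.   -5.47] tool M [-0.552  0.37  -0.018]
```

Request:
carry_out(targets=[[[0,0,-0.6,0,-0.004,0,-1],[0,0,-0.6,0,-0.004,0,-1],[0,0,-0.6,0,-0.005,0,-1],[0,0,-0.6,0,-0.005,0,-1],[0,0,0,0,0,0,-1]]])

```text
t: 20.05
eef_pos: [0.5392, -0.1417, 0.266]
ee_rot: [-3.141, -0.001, -0.782]
force: [0.2, -1.6, 5.2]
width: 0.0104
```

```bash
python3 st.py
```

```text
20.05 [ 0.53916 -0.14168  0.26599] [-3.1412e+00 -7.0000e-04 -7.8210e-01] 0.01043 F [ 0.23 -1.55  5.16] M [-0.425  0.208  0.026]
tool F [ 1.26  0.94 -5.16] tool M [-0.448  0.152 -0.026]
```

Request:
carry_out(targets=[[[0,0,-0.6,0,-0.004,0,-1],[0,0,-0.6,0,-0.004,0,-1],[0,0,-0.6,0,-0.004,0,-1],[0,0,-0.6,0,-0.004,0,-1],[0,0,-0.6,0,-0.004,0,-1],[0,0,0,0,0,0,-1]]])

```text
t: 20.8
eef_pos: [0.5396, -0.1411, 0.266]
ee_rot: [-3.141, -0.001, -0.364]
force: [-0.1, 0.0, 5.6]
width: 0.0113
```

```bash
python3 st.py
```

```text
20.8 [ 0.53958 -0.14106  0.266  ] [-3.1411e+00 -1.1000e-03 -3.6360e-01] 0.01126 F [-0.08  0.02  5.59] M [-0.029  0.008 -0.042]
tool F [-0.08  0.01 -5.59] tool M [-0.03   0.003  0.042]
```

Request:
carry_out(targets=[[[0,0,-0.4,0,-0.002,0,-1],[0,0,-0.4,0,-0.002,0,-1],[0,0,0,0,0,0,-1]]])

```text
t: 21.18
eef_pos: [0.5396, -0.1409, 0.266]
ee_rot: [-3.141, -0.001, -0.252]
force: [-0.2, 0.4, 4.8]
width: 0.0109
```

```bash
python3 st.py
```

```text
21.175 [ 0.53964 -0.14089  0.26598] [-3.1411e+00 -1.2000e-03 -2.5230e-01] 0.01086 F [-0.2   0.39  4.8 ] M [0.158 0.056 0.021]
tool F [-0.29 -0.33 -4.8 ] tool M [ 0.139 -0.093 -0.02 ]
```

Request:
carry_out(targets=[[[0,0,-0.1,0,0,0,-1],[0,0,0,0,0,0,-1]]])

```text
t: 21.42
eef_pos: [0.5396, -0.1409, 0.266]
ee_rot: [-3.141, -0.001, -0.239]
force: [0.1, 0.7, 5.4]
width: 0.0109
```

```bash
python3 st.py
```

```text
21.425 [ 0.53965 -0.14091  0.26599] [-3.1411e+00 -1.2000e-03 -2.3900e-01] 0.01086 F [0.1  0.66 5.43] M [ 0.171  0.033 -0.016]
tool F [-0.05 -0.66 -5.43] tool M [ 0.159 -0.072  0.016]
```

Request:
carry_out(targets=[[[0,0,-0.1,0,0,0,-1],[0,0,0,0,0,0,-1]]])

```text
t: 21.68
eef_pos: [0.5397, -0.1409, 0.266]
ee_rot: [-3.141, -0.001, -0.225]
force: [0.1, 1.6, 5.2]
width: 0.011
```

```bash
python3 st.py
```

```text
21.675 [ 0.53966 -0.14088  0.26598] [-3.1411e+00 -1.2000e-03 -2.2510e-01] 0.01099 F [0.09 1.57 5.24] M [ 0.255  0.05  -0.033]
tool F [-0.25 -1.55 -5.24] tool M [ 0.237 -0.106  0.033]
```

Request:
carry_out(targets=[[[0,0,-0.1,0,-0.002,0,-1],[0,0,0,0,0,0,-1]]])

```text
t: 21.92
eef_pos: [0.5396, -0.1409, 0.266]
ee_rot: [-3.141, -0.001, -0.211]
force: [-0.3, 1.4, 5.5]
width: 0.0111
```

```bash
python3 st.py
```

```text
21.925 [ 0.53964 -0.14087  0.266  ] [-3.1412e+00 -1.2000e-03 -2.1110e-01] 0.01106 F [-0.26  1.37  5.46] M [ 0.206  0.024 -0.028]
tool F [-0.54 -1.28 -5.46] tool M [ 0.196 -0.067  0.028]
```

Request:
carry_out(targets=[[[0,0,-0.1,0,-0.002,0,-1],[0,0,0,0,0,0,-1]]])

```text
t: 22.18
eef_pos: [0.5397, -0.1408, 0.266]
ee_rot: [-3.141, -0.001, -0.197]
force: [-0.8, 0.5, 4.6]
width: 0.011
```

```bash
python3 st.py
```

```text
22.175 [ 0.53967 -0.1408   0.26601] [-3.1411e+00 -1.3000e-03 -1.9720e-01] 0.01105 F [-0.82  0.53  4.63] M [ 0.195  0.054 -0.067]
tool F [-0.9  -0.36 -4.63] tool M [ 0.18  -0.091  0.067]
```

Request:
carry_out(targets=[[[0,0,-0.1,0,-0.002,0,-1],[0,0,0,0,0,0,-1]]])

```text
t: 22.42
eef_pos: [0.5397, -0.1408, 0.266]
ee_rot: [-3.141, -0.001, -0.183]
force: [0.0, -0.6, 5.0]
width: 0.0108
```

```bash
python3 st.py
```

```text
22.425 [ 0.53966 -0.14076  0.26599] [-3.1412e+00 -1.2000e-03 -1.8320e-01] 0.01082 F [ 0.03 -0.62  5.01] M [ 0.156  0.043 -0.121]
tool F [ 0.15  0.6  -5.01] tool M [ 0.146 -0.071  0.121]
```

Clear stop torque (0.12 N·m) at yaw -0.18, so the switch is at home. I'll return to the keyway centre and draw the key out.

Request:
carry_out(targets=[[[0,0,0.44,0,0.002,0,-1],[0,0,0.44,0,0.002,0,-1],[0,0,0,0,0,-0.04,-1],[0,0,0,0,0,-0.06,-1],[0,0,0,0,0,0,-1]]])

```text
t: 23.05
eef_pos: [0.5391, -0.141, 0.2679]
ee_rot: [3.142, 0.0, -0.306]
force: [-0.1, -0.1, -0.3]
width: 0.0108
```

```bash
python3 st.py
```

```text
23.05 [ 0.53913 -0.14099  0.26793] [ 3.1416e+00  4.0000e-04 -3.0620e-01] 0.01075 F [-0.08 -0.09 -0.34] M [ 0.009 -0.009 -0.032]
tool F [-0.05  0.11  0.34] tool M [0.011 0.006 0.032]
```

Request:
carry_out(targets=[[[0,0,0,0,0,-0.04,-1],[0,0,0,0,0,-0.04,-1],[0,0,0,0,0,-0.04,-1],[0,0,0,0,0,0,-1]]])

```text
t: 23.55
eef_pos: [0.5393, -0.141, 0.2712]
ee_rot: [-3.142, -0.0, -0.307]
force: [0.0, 0.3, -0.8]
width: 0.0106
```

```bash
python3 st.py
```

```text
23.55 [ 0.53927 -0.14103  0.27122] [-3.1415e+00 -2.0000e-04 -3.0690e-01] 0.01063 F [ 0.01  0.33 -0.82] M [-0.011 -0.021  0.033]
tool F [-0.09 -0.32  0.82] tool M [-0.004  0.023 -0.033]
```

Free. Drawing out.

Request:
carry_out(targets=[[[0,0,0,0,0,-0.06,-1],[0,0,0,0,0,-0.08,-1],[0,0,0,0,0,-0.08,-1],[0,0,0,0,0,-0.08,-1],[0,0,0,0,0,-0.08,-1],[0,0,0,0,0,-0.08,-1],[0,0,0,0,0,-0.1,-1],[0,0,0,0,0,-0.1,-1],[0,0,0,0,0,-0.2,-1],[0,0,0,0,0,-0.6,-1],[0,0,0,0,0,-0.8,-1],[0,0,0,0,0,-0.8,-1],[0,0,0,0,0,-0.4,-1],[0,0,0,0,0,0,-1]]])

```text
t: 25.3
eef_pos: [0.5394, -0.141, 0.3586]
ee_rot: [-3.141, -0.002, -0.307]
force: [-0.9, -0.2, -0.7]
width: 0.0109
```

```bash
python3 st.py
python3 - <<'E'
from h import *
cm=arm.camera_model("wrist");im,d=arm.grab_frame("wrist");save('w9',im)
save('w9c',cv2.resize(im[150:250,190:320],None,fx=6,fy=6,interpolation=cv2.INTER_CUBIC))
go([.5671,.1706,.345],-.512)
E
```

```text
25.3 [ 0.53937 -0.141    0.35859] [-3.1409e+00 -1.7000e-03 -3.0690e-01] 0.01091 F [-0.93 -0.19 -0.7 ] M [0.038 0.028 0.02 ]
tool F [-0.83  0.46  0.7 ] tool M [ 0.028 -0.038 -0.02 ]
turn units [-0.003 -0.002  1.468] then shift units (in target frame) [ -5.13  -11.414   0.508]
```

View pics/w9c.png

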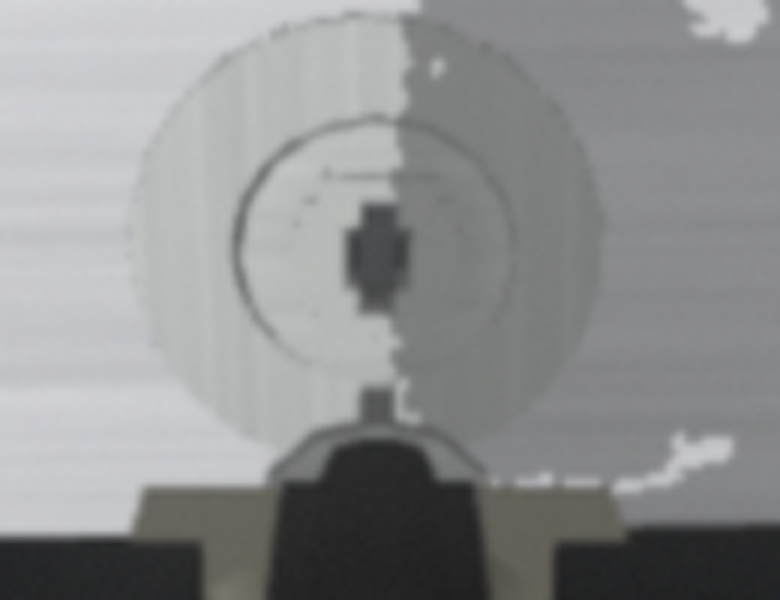

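The key is out, straight in the grip and unshifted (bit edge at px (214, 252)). The slot shows free at px (192, 252). Back to the tray.

Request:
carry_out(targets=[[[0,0,0.74,0,0,0,-1],[0,0,0.73,0,0,0,-1],[0,0,0,-0.3,-0.6,0,-1],[0,0,0,-0.4,-1,0,-1],[0,0,0,-0.5,-1,0,-1],[0,0,0,-0.5,-1,0,-1],[0,0,0,-0.5,-1,0,-1],[0,0,0,-0.5,-1,0,-1],[0,0,0,-0.5,-1,0,-1],[0,0,0,-0.5,-1,0,-1],[0,0,0,-0.5,-1,0,-1],[0,0,0,-0.5,-1,0,-1],[0,0,0,-0.3,-1,0,-1],[0,0,0,-0.1,-0.6,0.2,-1],[0,0,0,-0.03,-0.2,0.2,-1],[0,0,0,0,0,0,-1]]])

```text
t: 27.35
eef_pos: [0.567, 0.17, 0.3466]
ee_rot: [3.14, 0.001, -0.512]
force: [0.3, -0.5, -0.8]
width: 0.0109
```

```bash
python3 st.py
python3 - <<'E'
from h import *
im,d=arm.grab_frame("wrist");save('w10',im)
go([.5671,.1706,.2301],-.512)
E
```

```text
27.35 [0.56704 0.17    0.34657] [ 3.1399e+00  9.0000e-04 -5.1230e-01] 0.01086 F [ 0.28 -0.48 -0.79] M [-0.008  0.011 -0.042]
tool F [0.48 0.28 0.79] tool M [-0.012 -0.006  0.042]
turn units [ 0.008  0.004 -0.004] then shift units (in target frame) [-0.016 -0.031  4.677]
```

View pics/w10.png

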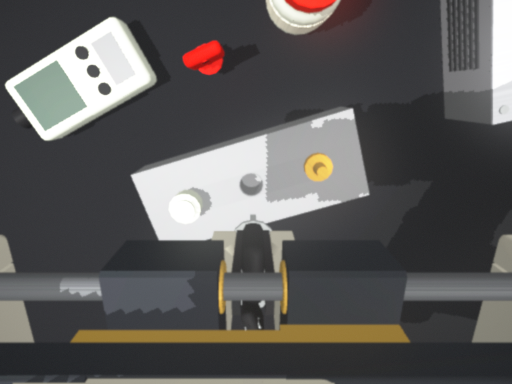

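Request:
carry_out(targets=[[[0,0,0,-0.016,-0.03,0.3,-1],[0,0,0,0,0,0.6,-1],[0,0,0,0,0,0.8,-1],[0,0,0,0,0,0.8,-1],[0,0,0,0,0,0.6,-1],[0,0,0,0,0,0.4,-1],[0,0,0,0,0,0.16,-1],[0,0,0,0,0,0,-1]]])

```text
t: 28.4
eef_pos: [0.5673, 0.1712, 0.2562]
ee_rot: [-3.142, -0.0, -0.512]
force: [-0.0, -0.1, -0.6]
width: 0.0108
```

Request:
carry_out(targets=[[[0,0,0,0,0,0.1,-1],[0,0,0,0,0,0.1,-1],[0,0,0,0,0,0.1,-1],[0,0,0,0,0,0.1,-1],[0,0,0,0,0,0,-1]]])

```text
t: 29.02
eef_pos: [0.5671, 0.1711, 0.2458]
ee_rot: [3.141, 0.0, -0.512]
force: [-0.5, 0.3, 0.0]
width: 0.0108
```

```bash
python3 st.py
```

```text
29.025 [0.56707 0.17107 0.24584] [ 3.1412e+00  2.0000e-04 -5.1220e-01] 0.01083 F [-0.45  0.32  0.04] M [-0.016  0.048 -0.036]
tool F [-0.55 -0.06 -0.04] tool M [-0.037 -0.034  0.036]
```

Request:
carry_out(targets=[[[0,0,0,0,0,0.12,-1],[0,0,0,0,0,0.14,-1],[0,0,0,0,0,0.14,-1],[0,0,0,0,0,0.12,-1],[0,0,0,0,0,0.06,-1],[0,0,0,0,0,0,-1]]])

```text
t: 29.78
eef_pos: [0.5671, 0.1711, 0.2315]
ee_rot: [3.141, 0.0, -0.512]
force: [0.7, -0.1, -0.9]
width: 0.0109
```

Request:
carry_out(targets=[[[0,0,0,0,0,0.03,-1],[0,0,0,0,0,0.02,-1],[0,0,0,0,0,0,-1]]])

```text
t: 30.15
eef_pos: [0.5672, 0.1711, 0.2304]
ee_rot: [-3.142, -0.0, -0.512]
force: [-0.4, 0.2, -0.0]
width: 0.0112
```

```bash
python3 st.py
```

```text
30.15 [0.56716 0.17113 0.23038] [-3.1416 -0.     -0.5122] 0.01122 F [-0.4   0.16 -0.03] M [-0.019  0.002  0.003]
tool F [-0.42  0.06  0.03] tool M [-0.018  0.008 -0.003]
```

Request:
carry_out(targets=[[[0,0,0,0,0,0.02,-1],[0,0,0,0,0,0.01,-1],[0,0,0,0,0,0,-1]]])

```text
t: 30.52
eef_pos: [0.5672, 0.1711, 0.2301]
ee_rot: [-3.141, -0.0, -0.512]
force: [-2.3, -0.3, 5.3]
width: 0.011
```

```bash
python3 st.py
```

```text
30.525 [0.56719 0.17114 0.23013] [-3.1413e+00 -3.0000e-04 -5.1200e-01] 0.01101 F [-2.3  -0.28  5.29] M [-0.113  0.717 -0.041]
tool F [-1.87  1.37 -5.29] tool M [-0.45  -0.57   0.041]
```

Seated at TCP z 0.2301 with 5 N, the same height as at pickup. Opening partway and rising.

Request:
carry_out(targets=[[[0,0,0,0,0,0,-0.6],[0,0,0,0,0,0,-0.3],[0,0,0,0,0,0,-0.3],[0,0,0,0,0,0,-0.3],[0,0,0,0,0,-0.2,-0.3],[0,0,0,0,0,-0.5,-0.3],[0,0,0,0,0,-1,-0.3],[0,0,0,0,0,-1,-0.3],[0,0,0,0,0,-1,-0.3],[0,0,0,0,0,-0.8,-0.3],[0,0,0,0,0,0,-0.3],[0,0,0,0,0,0,-0.3]]])

```text
t: 32.02
eef_pos: [0.5669, 0.171, 0.3421]
ee_rot: [-3.141, 0.0, -0.512]
force: [0.5, 0.3, -0.8]
width: 0.0306
```

```bash
python3 st.py
python3 - <<'E'
from h import *
cm=arm.camera_model("wrist");im,d=arm.grab_frame("wrist");save('w11',im)
P=cloud(cm,d);z=P[...,2];m=np.zeros(z.shape,bool);m[160:228,215:285]=1
k=m&(z>.07)&(z<.095);p=P[k];print(k.sum(),cv2.minAreaRect((p[:,:2]*1000).astype(np.float32)),np.median(p,0))
im,d=arm.grab_frame("top");save('top11',im);im,d=arm.grab_frame("scene");save('s11',im)
E
```

```text
32.025 [0.56686 0.17101 0.3421 ] [-3.1414e+00  2.0000e-04 -5.1230e-01] 0.0306 F [ 0.45  0.32 -0.85] M [ 0.027 -0.002  0.005]
tool F [ 0.24 -0.5   0.85] tool M [ 0.024 -0.011 -0.005]
495 ((566.7748413085938, 171.41517639160156), (10.922199249267578, 30.671524047851562), 60.72726821899414) [0.56827445 0.17065875 0.08285888]
```

View pics/w11.png

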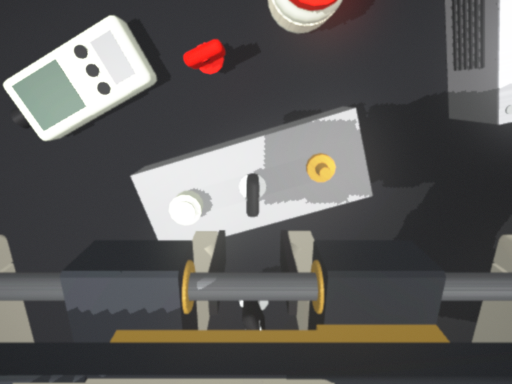

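View pics/s11.png

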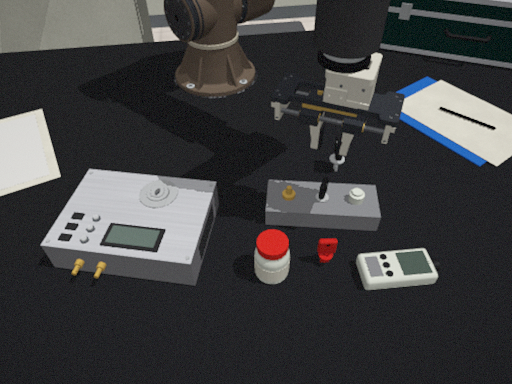

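```bash
python3 -c "
from station import arm
print(arm.job_done())"
```

```text
the job is handed in; nothing more can be done
None
```

The key was turned to its stop and back in the lock, and it is standing in its tray hole again. I handed the job in at about 32 s of the 72 s allowed; no verdict is reported.

- **Key chosen:** I took the small black key from the tray's middle hole and left the red key and the larger black one on the bench.
- **Into the lock:** it slid in without resistance. The collar seated at the predicted height with about 6 N.
- **Clockwise turn:** I turned it 1.19 rad. That puts the switch past the 1.0 rad mark even for the worst allowed lock skew. The torque readings there were noisy (0.03–0.11 N·m), so the geometry shows the stop was reached more clearly than the feel does.
- **Back home:** the home stop was clear at 0.12 N·m. The key then drew out freely.
- **Back in the tray:** it seated at the same height as at pickup with 5 N. The last wrist picture puts the bow within about 0.3 mm of its start position and at the same height and angle.
- **Everything else:** the last pictures show the key released, the gripper clear, and the nozzle, filter, jar and handheld where they were.

No check failed. The switch angle cannot be seen in the pictures, so I inferred it from the key's angle and the stop torque.

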